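Pack the purge-gas drying cartridge

TASK

Drop the white spacer plug into the upright drying cartridge, then use the packing rod to drive it and the stiff filter disc below it down until they bottom out firmly: keep the rod bearing down at about 15 N for a second at the bottom, and never press the plug with more than 25 N. Then stand the rod back in its grey stand, and leave the bottle, jar and dish where they are.

Things in the scene. Friction and masses are not known exactly. Their poses are not given: they have to be found in the camera images.
- tube: The cartridge: fixed upright tube on a dark square foot (90 x 90 x 12 mm), bore 27 mm across. Lower half, up to 60 mm, a blue sleeve 43 mm across; upper half clear plastic 37 mm across, flaring over the last 14 mm to a mouth 37 mm across inside, 47 mm outside, its rim 120 mm above the bench. Origin at the centre of the foot's underside on the bore axis, z up.
- tube_rim (a point): Centre of the cartridge's mouth, on the bore axis, 120 mm above the bench. Down the bore sticks a green filter disc, 14 mm thick, its top 54 to 82 mm above the bench at the start. It slides only under a push of about 4 to 6 N, for 30 to 36 mm, and stays where it is pushed; see sleeve_top for its bottom.
- plug: The spacer plug: a loose white plastic cylinder with an orange band, 24 mm across, 34 mm tall, about 30 g, upright in the wooden block with 28 mm showing. Origin at the centre of its underside, z up its axis. It slides freely in the bore and comes to rest on the filter disc.
- block: Fixed wooden parking block, 70 x 70 mm, 30 mm high, with a recess 27 mm across and 6 mm deep in the middle of its top for the plug. Origin at the centre of its underside.
- rod: The packing rod, loose, about 180 g, 170 mm long: brass foot 20 mm across and 12 mm tall, steel shaft 14 mm across, and from 110 mm to 170 mm above the foot's underside a red round handle 24 mm across. Origin at the centre of the foot's underside, z up its axis. It stands upright in the stand, its underside 10 mm above the bench and the top of the handle at 180 mm.
- stand: Fixed grey stand for the rod, 80 x 80 mm, 60 mm high, with a hole 25 mm across and 50 mm deep (its floor 10 mm above the bench) in the middle of its top, edge chamfered 3 mm. Origin at the centre of its underside.
- spray: Bystander: white spray bottle with a black head, 84 mm across, 200 mm tall, loose. Origin at the centre of its underside.
- jar: Bystander: small amber jar, 52 mm across, 70 mm tall, loose. Origin at the centre of its underside.
- dish: Bystander: shallow steel dish, 90 mm across, 25 mm tall, loose. Origin at the centre of its underside.
- sleeve_top (a point): On the bore axis 60 mm above the bench, where the sleeve ends. Hidden in the sleeve a rubber-backed seat stops the disc. Its height differs between cartridges: the plug's underside ends 24 to 46 mm above the bench (unloaded), so the bottom can only be felt: there the force climbs past 6 N by about 5 N per mm. The seat springs back 1 to 5 mm when the load goes.
Mind the look-alikes: they are no part of the job. There is more than one size of the rod; the job needs the smallest.

How it is judged (in metres and radians):
On the way, in this order (a step that is already met when the one before it is completed fails the run):
1. the plug has been let go in the cartridge's bore (z of plug in the frame of tube below 0.085 m and horizontal distance between plug and tube below 0.006 m and contact force between the fingers and plug below 0.1 N), for 0.2 s.
2. the rod bears on the plug with 10 to 25 N without a break for 0.4 s, which only the bottom can resist (contact force between rod and plug above 10 N and z of plug in the frame of tube below 0.0475 m and horizontal distance between plug and tube below 0.006 m), for 0.4 s.
At the end, for the whole second after the job is handed in: The plug lies down the bore with its underside less than 47.5 mm above the bench and within 6 mm of the bore axis, at rest, having been pressed home; the rod stands at rest in the stand's hole, its foot within 8 mm of the hole's axis and 6 mm of the hole's floor, tilted less than 0.15 rad (z of plug in the frame of tube below 0.0475 m and horizontal distance between plug and tube below 0.006 m and linear speed of each of plug, rod below 0.02 m/s and horizontal distance between rod and stand below 0.008 m and z of rod in the frame of stand below 0.016 m and angle between rod's own z axis and vertical below 0.15 rad); the robot touches nothing.
It fails at once if the rod presses the plug with more than 25 N (contact force between rod and plug above 25 N).
It fails at once if the spray bottle is moved more than 30 mm (distance of spray from where it was at the start of the episode above 0.03 m).
It fails at once if the jar is moved more than 30 mm (distance of jar from where it was at the start of the episode above 0.03 m).
It fails at once if the dish is moved more than 30 mm (distance of dish from where it was at the start of the episode above 0.03 m).
It also fails if it takes over 72 s, if anything falls off the work surface, if the arm or the gripper's body presses on something with over 40 N, if the wrist force passes 120 N, or if a joint passes its speed limit or range.

ROBOT

A 6-joint arm with a two-finger parallel gripper is mounted at the origin on the work surface. World frame = base frame: x ahead of the robot, y to its left, z up, the work surface at z = 0. Lengths are in mm, angles in rad, forces in N, time in s.
With the tool pointing down it reaches from about 425 to 950 mm from the base axis. Payload 14.7 kg.
Tool frame: the origin (TCP) lies midway between the tips of the shut fingers; the grasp point (between the pads) lies 19 mm behind it; z points along the fingers, y is the line along which they close (so a half turn about z gives the same grasp; the last joint's range is limited). The gripper opens to 85 mm and grips with 20 to 120 N. Pads are 22 mm wide; open, the fingers measure 114 mm over their backs; the gripper's body (76 mm by 85 mm) begins 54 mm behind the grasp point. The pads swing forward as they close: fully open they stand 13 mm farther back than shut.
Start: joints at [-1.352, 0.48, 1.596, -0, 1.065, -0.047], TCP at [170.759, -627.163, 202.097] pointing down, gripper open.
Joint ranges: [-2.75, 2.75], [-0.82, 2.05], [0.23, 2.67], [-1.56, 4.7], [0.09, 2.69], [-2.92, 2.92]. Speed limits (rad/s): [1.89, 1.89, 2.39, 3.01, 3.01, 3.01].

INTERFACE

Orientations are given as a rotation vector (axis times angle).
In Python, from plant import ctrl, vision gives the robot as it stands. The module is installed in compiled form; this text tells all that it offers.
- The arm moves only by the tool apply_moves, never from a script. Its argument "commands" is a list that holds one entry, the list of rows, each a list of 7 numbers: the shift along the tool's x, y, z as a fraction of full scale, then the turn, a rotation vector about the tool's x, y, z as a fraction of full scale, then the closure in counts, from 0 (fully open) to 255 (shut). A call has 1 to 5 rows; each row shifts and turns the commanded pose from where the row before left it, along the tool's axes as they then stand; what a row does not reach is not made up. Full scale, the value 1, is 0.025 m for a shift and 6 degrees for a turn. A row lasts 1/12 s, in which the tool goes at most 41.7 mm and 7.16 degrees, less where a joint would pass 70% of its speed; a pose out of reach is approached as far as the arm can. A call with a number of a shift or a turn outside -1 to 1 is refused whole. A call with a gripper value outside its range is refused whole. The fingers move at their own pace and stop on an object; "newtons" is the grip in N (left out, the last holds). Time passes only in rows, so rows that do not move let the fingers close. It gives the time, the measured TCP pose, the force, the opening and the grip force at its end, in the units of the state.
- ctrl.observe(): the state, without advancing time (a new reading comes with each control period).
- vision.capture(name): name is "side" or "top" or "wrist"; returns a dict with "color" (384x512x3 uint8, red, green, blue), "fx", "fy", "cx", "cy" (pixels), "distortion" ([k1, k2, p1, p2, k3] as OpenCV has them; the pictures are not rectified), "world_from_camera" (4x4, takes a point from camera to world coordinates). Camera axes: x right, y down, z forward; pixel columns grow to the right and rows downward; lengths in mm; the calibration is good to about 2 mm. A picture is of the moment at which its call begins. There is no depth.
- ctrl.sign_off(): hands the job in; it is judged then, once.
The state is a dict: "clock": time; "joint_pos": joint angles; "dq": joint speeds; "joint_efforts": joint torques, N m; "tool_pos": TCP position; "orientation": TCP orientation; "ft_force": force on the tool from outside, world axes, zero at the start; "wrist_torque": the same for the moment, N m; "finger_gap": finger opening in mm; "finger_force": force on a finger pad.
Only numpy, scipy, OpenCV 4.12 (cv2) and the standard library are available. Lean on these libraries where they do the work, as an engineer would, in place of code of your own. Each camera call takes 0.05 s, during which the arm holds its last target. There are 200 camera calls.

## Working session

There is one attempt and no reset: what is moved stays moved. The work goes in short steps, Python scripts to look and compute and a tool call to move; the robot and the scene stay as the last step left them, time stands still between calls to the robot, and variables do not carry over. Pictures are saved under pics/ and viewed, at most 10 in all, crops included, and the job is handed in when it is done.

Besides the shell and the picture viewer there is one more tool, called as name([rows], argument=value, ...), one row to a line, values as JSON. apply_moves: Moves the arm, as the interface text tells. Its arguments: {"type":"object","properties":{"commands":{"type":"array"},"newtons":{"type":"number"}},"required":["commands"]}

```bash
mkdir -p pics
cat > h.py <<'E'
import numpy as np, cv2
from scipy.spatial.transform import Rotation as R
from plant import ctrl, vision
def K(c): return np.array([[c['fx'],0,c['cx']],[0,c['fy'],c['cy']],[0,0,1.]])
def ray(c,uv):
    p=cv2.undistortPoints(np.array([[uv]],float),K(c),np.array(c['distortion'],float))[0,0]
    T=np.array(c['world_from_camera']); return T[:3,3],T[:3,:3]@np.array([p[0],p[1],1])
def onplane(c,uv,z):
    o,d=ray(c,uv); return o+d*(z-o[2])/d[2]
def proj(c,P):
    T=np.linalg.inv(np.array(c['world_from_camera'])); r,_=cv2.Rodrigues(T[:3,:3])
    return cv2.projectPoints(np.array(P,float).reshape(-1,1,3),r,T[:3,3],K(c),np.array(c['distortion'],float))[0][:,0]
def save(c,n): cv2.imwrite('pics/'+n,c['color'][:,:,::-1])
E
python3 - <<'E'
from h import *
a=[]
for n in ('top','side'):
    c=vision.capture(n); print(n,np.round(c['world_from_camera'],2).tolist(),c['fx'],c['distortion'])
    np.save(n+'.npy',c,allow_pickle=True); save(c,n+'0.png')
print(ctrl.observe())
E
```

```text
top [[0.01, -0.99, 0.11, 473.57], [-1.0, -0.01, -0.0, -72.83], [0.0, -0.11, -0.99, 1185.48], [0.0, 0.0, 0.0, 1.0]] 444.9746293580038 [-0.07949447  0.          0.          0.          0.        ]
side [[-0.99, -0.12, 0.07, 514.36], [-0.14, 0.76, -0.64, 588.12], [0.02, -0.64, -0.77, 875.28], [0.0, 0.0, 0.0, 1.0]] 449.3293897739735 [-0.09394724  0.          0.          0.          0.        ]
{'clock': 0.1, 'joint_pos': array([-1.35156827e+00,  4.80782838e-01,  1.59681224e+00,  3.57527582e-06,
        1.06508431e+00, -4.66125138e-02]), 'dq': array([-1.76958700e-03, -7.54219316e-04, -3.49230720e-04,  4.79080181e-04,
       -8.66898140e-05, -5.26988125e-04]), 'joint_efforts': array([ 1.52569235e-03, -9.52249074e+01, -4.31040823e+01,  5.90943273e-05,
        5.19585228e-03, -1.36470393e-05]), 'tool_pos': array([ 170.69533483, -626.77470035,  201.52716426]), 'orientation': array([-3.11280792e+00, -4.16206633e-01,  1.42205642e-04]), 'ft_force': array([0.59619175, 0.51346234, 0.22888941]), 'wrist_torque': array([ 0.02426966, -0.02397499, -0.00989133]), 'finger_force': 0.0, 'finger_gap': 85.2680731896281}
```

View pics/top0.png

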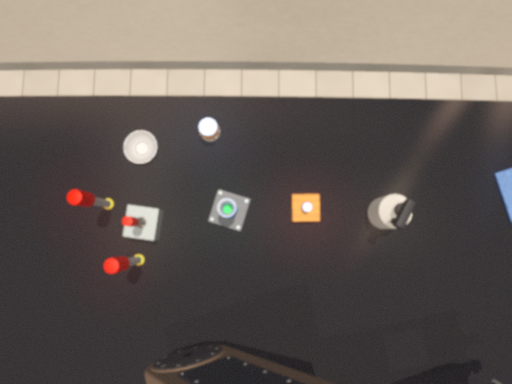

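View pics/side0.png

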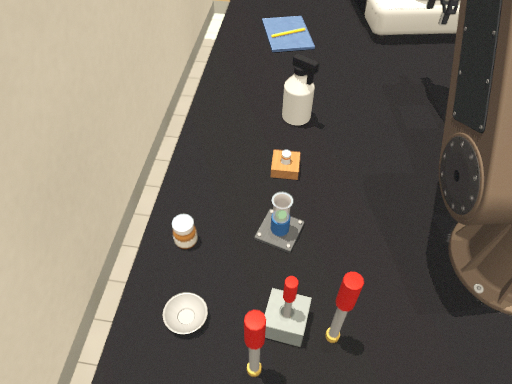

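Top view: the tube is at (228,209), the plug in its block at (307,207), the grey stand with a small red rod at (128,221), the jar at (208,128), the dish at (140,147) and the spray bottle at (390,212). Rod candidates are a big rod at (75,198), a big rod at (112,265), and the small one in the stand at (128,221). By the description I choose the one in the stand. The only plug candidate is (307,207), since the jar's white lid at (208,128) is no plug.

Run:
```python
from h import *
t=np.load('top.npy',allow_pickle=True).item(); s=np.load('side.npy',allow_pickle=True).item()
def blobs(c,f,lo=15):
    hsv=cv2.cvtColor(c['color'],cv2.COLOR_RGB2HSV).astype(int); m=f(*cv2.split(hsv.astype(np.uint8))).astype(np.uint8)
    n,_,st,ce=cv2.connectedComponentsWithStats(m); return [(st[i].tolist(),ce[i].round(1).tolist()) for i in range(1,n) if st[i,4]>lo]
red=lambda h,s,v:((h<5)|(h>174))&(s>170)&(v>90)
green=lambda h,s,v:(h>45)&(h<85)&(s>90)&(v>60)
oran=lambda h,s,v:(h>8)&(h<20)&(s>120)&(v>90)
for n,c in(('top',t),('side',s)):
    print(n,'red',blobs(c,red));print('green',blobs(c,green));print('or',blobs(c,oran))
def crop(c,x,y,w,h,k): return cv2.resize(c['color'][y:y+h,x:x+w],None,fx=k,fy=k,interpolation=cv2.INTER_CUBIC)
A=crop(t,50,180,100,100,4);B=crop(t,200,180,130,60,3);C=crop(s,235,270,100,100,4)
im=np.zeros((590,800,3),np.uint8);im[:400,:400]=A;im[:400,400:]=C;im[405:585,:390]=B
D=crop(s,250,140,66,60,3);E=crop(s,250,185,60,60,3);im[405:585,400:598]=D;im[405:585,610:790]=E
cv2.imwrite('pics/crop0.png',im[:,:,::-1])
```

```text
top red [([66, 189, 28, 18, 374], [79.4, 197.6]), ([122, 217, 15, 8, 89], [128.3, 220.9]), ([103, 257, 25, 17, 343], [115.0, 264.5])]
green [([223, 204, 9, 9, 69], [227.0, 208.1])]
or [([291, 193, 30, 30, 768], [305.3, 207.6])]
side red [([336, 272, 28, 39, 753], [349.2, 290.6]), ([283, 276, 16, 27, 316], [290.1, 288.3]), ([244, 310, 22, 39, 672], [254.4, 329.2])]
green []
or [([271, 149, 30, 31, 672], [285.1, 165.3]), ([173, 226, 23, 16, 134], [185.2, 235.7])]
```

View pics/crop0.png

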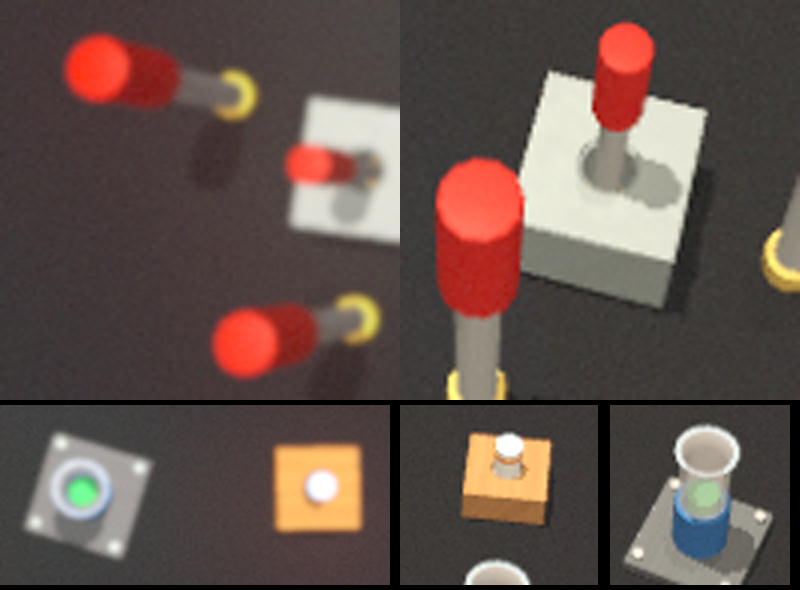

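The crop confirms the choice: the stand's rod is clearly the thinner and smaller one, with its handle top at top (127.5,220.7). The plug top is at top (307,207.3) and the tube rim centre at top (226.8,207.7).

Run:
```python
from h import *
t=np.load('top.npy',allow_pickle=True).item(); s=np.load('side.npy',allow_pickle=True).item()
for n,z,a,b in (('plug',58,(306.7,206.9),(286,151.3)),('rim',120,(226.4,207.3),(282.2,201.3)),('rodtop',180,(127.3,220.5),(291.5,281.5)),
  ('hole',60,None,(287,311)),('green',68,(227,208.1),None),('b1',210,(74.5,197),None),('b2',210,(111,265.5),None),('spraytop',200,(404,212),(303,67)),('jar',70,(208,126),(183,222)),('dish',25,(140,147),(185,313))):
    print(n,*[onplane(c,p,z).round(1) for c,p in((t,a),(s,b)) if p])
w=vision.capture('wrist'); T=np.array(w['world_from_camera']); o=ctrl.observe()
G=np.eye(4);G[:3,:3]=R.from_rotvec(o['orientation']).as_matrix();G[:3,3]=o['tool_pos']
print(G.round(3)[:3,:3]); print((np.linalg.inv(G)@T).round(3),w['fx'],w['distortion'])
```

```text
plug [ 540.1 -205.8   58. ] [ 545.1 -206.3   58. ]
rim [533.6  -5.9 120. ] [535.9   2.1 120. ]
rodtop [497.7 214.9 180. ] [499.8 219.2 180. ]
hole [499.8 219.9  60. ]
green [534.5  -4.1  68. ]
b1 [547.4 327.5 210. ]
b2 [398.3 239.  210. ]
spraytop [ 522.1 -407.7  200. ] [ 526.6 -370.8  200. ]
jar [744.2  48.   70. ] [745.2  52.5  70. ]
dish [696.8 233.   25. ] [700.6 238.4  25. ]
[[ 0.965  0.263 -0.   ]
 [ 0.263 -0.965  0.001]
 [ 0.    -0.001 -1.   ]]
[[   0.      -0.963   -0.269   67.897]
 [   1.       0.       0.      -0.822]
 [  -0.      -0.269    0.963 -171.028]
 [   0.       0.       0.       1.   ]] 269.5283034774944 [-0.02473991  0.          0.          0.          0.        ]
```

apply_moves([
  [[0,0,-0.72,0,0,0.508,0],[0,0,-0.72,0,0,0.508,0],[0,0,-0.72,0,0,0.508,0],[0,0,-0.72,0,0,0.508,0],[0,0,-0.72,0,0,0.508,0]],
])

```text
clock: 0.57
tool_pos: [170.7, -626.9, 292.7]
orientation: [-3.141, 0.004, 0.0]
ft_force: [-0.4, 0.1, -0.4]
finger_gap: 85.3
finger_force: 0.0
```

apply_moves([
  [[0.82,-0.93,0,0,0,0,0],[0.82,-0.93,0,0,0,0,0],[0.82,-0.93,0,0,0,0,0],[0.82,-0.93,0,0,0,0,0],[0.82,-0.93,0,0,0,0,0]],
])

```text
clock: 0.98
tool_pos: [273.9, -509.6, 291.9]
orientation: [-3.141, 0.001, 0.0]
ft_force: [0.5, -0.7, -0.1]
finger_gap: 85.1
finger_force: 0.0
```

apply_moves([
  [[0.82,-0.93,0,0,0,0,0],[0.82,-0.93,0,0,0,0,0],[0.82,-0.93,0,0,0,0,0],[0.82,-0.93,0,0,0,0,0],[0.82,-0.93,0,0,0,0,0]],
])

```text
clock: 1.4
tool_pos: [376.5, -393.3, 292.0]
orientation: [-3.141, 0.0, 0.0]
ft_force: [0.0, -0.6, 0.6]
finger_gap: 85.6
finger_force: 0.0
```

apply_moves([
  [[0.82,-0.93,0,0,0,0,0],[0.82,-0.93,0,0,0,0,0],[0.82,-0.93,0,0,0,0,0],[0.82,-0.93,0,0,0,0,0],[0,0,0,0,0,0,0]],
])

```text
clock: 1.82
tool_pos: [460.5, -298.1, 292.0]
orientation: [-3.14, -0.004, -0.001]
ft_force: [-0.3, 1.3, 0.0]
finger_gap: 85.4
finger_force: 0.0
```

apply_moves([
  [[0.81,-0.92,0.6,0,0,0,0],[0.81,-0.92,0.6,0,0,0,0],[0.81,-0.92,0.6,0,0,0,0],[0.81,-0.92,0.6,0,0,0,0],[0,0,1,0,0,0,0]],
])

```text
clock: 2.23
tool_pos: [542.5, -206.8, 207.6]
orientation: [3.141, 0.003, 0.006]
ft_force: [-0.2, 0.5, -0.3]
finger_gap: 85.5
finger_force: 0.0
```

apply_moves([
  [[0,0,1,0,0,0,0],[0,0,0,0,0,0,0],[0,0,0,0,0,0,0]],
])

```text
clock: 2.48
tool_pos: [538.0, -209.5, 181.4]
orientation: [-3.14, 0.0, 0.004]
ft_force: [1.4, -0.3, 0.5]
finger_gap: 85.0
finger_force: 0.0
```

Run:
```python
from h import *
w=vision.capture('wrist'); save(w,'w1.png'); np.save('w1.npy',w,allow_pickle=True); print(ctrl.observe()['tool_pos'],proj(w,[[542,-206,58],[542,-206,30]]))
hsv=cv2.cvtColor(w['color'],cv2.COLOR_RGB2HSV); m=((hsv[:,:,1]<50)&(hsv[:,:,2]>190)).astype(np.uint8)
n,_,st,ce=cv2.connectedComponentsWithStats(m)
for i in range(1,n):
    if st[i,4]>80: print(st[i],ce[i].round(1),onplane(w,ce[i],58).round(1))
```

```text
[ 538.80271752 -210.04653348  182.6841357 ] [[255.31001849 171.42602803]
 [255.53129248 166.51516525]]
[  70  128   69   80 2041] [110.3 160.2] [554.9 -44.8  58. ]
[ 409  141  103   93 5100] [466.4 186.4] [ 524.8 -448.7   58. ]
[244 160  22  22 377] [254.1 170.6] [ 542.9 -204.7   58. ]
[ 60 163  31  14  90] [ 72.4 166.8] [ 5.475e+02 -3.000e-01  5.800e+01]
[  11  169   65   48 1483] [ 36.2 194.2] [515.2  49.   58. ]
[141 232  26  30 161] [153.8 244.9] [451.  -82.6  58. ]
[349 232  24  26 145] [360.2 243.1] [ 453.5 -332.6   58. ]
[133 263  12  12  90] [139.8 268.5] [418.2 -61.3  58. ]
```

View pics/w1.png

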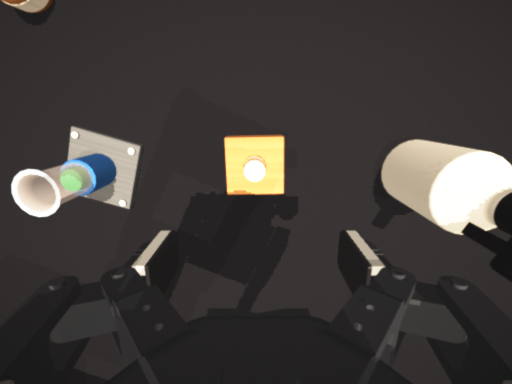

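The plug top is at (254,171) in the wrist view, slightly ahead and left of the grasp centre. The fingers straddle it clear of everything.

apply_moves([
  [[0.16,-0.21,0.8,0,0,0,0],[0,0,1,0,0,0,0],[0,0,1,0,0,0,0],[0,0,0.8,0,0,0,0],[0,0,0,0,0,0,0]],
])

```text
clock: 2.95
tool_pos: [541.7, -204.5, 90.6]
orientation: [-3.141, 0.001, 0.004]
ft_force: [-0.7, 0.2, -0.8]
finger_gap: 85.5
finger_force: 0.0
```

Run:
```python
from h import *
w=vision.capture('wrist'); print(ctrl.observe()['tool_pos'])
hsv=cv2.cvtColor(w['color'],cv2.COLOR_RGB2HSV); m=((hsv[:,:,1]<50)&(hsv[:,:,2]>190)).astype(np.uint8)
n,_,st,ce=cv2.connectedComponentsWithStats(m)
for i in range(1,n):
    if st[i,4]>80: print(st[i],ce[i].round(1),onplane(w,ce[i],58).round(1))
```

```text
[ 542.48444586 -204.81960822   92.29250982]
[  11  136   95  107 4336] [ 64.3 179.9] [558.9 -51.3  58. ]
[ 424  153   88  121 7452] [474.7 203.4] [ 539.1 -379.8   58. ]
[219 156  79  11 664] [263.  161.4] [ 573.3 -207.9   58. ]
[220 175  29  11 212] [233.7 179.6] [ 559.  -185.1   58. ]
[268 174  29  12 271] [283.8 179.5] [ 559.1 -224.1   58. ]
[246 176  26  12 135] [258.6 180.3] [ 558.4 -204.6   58. ]
[243 184  54  30 880] [262.7 199.1] [ 543.1 -207.8   58. ]
[221 187  21   7 112] [231.  190.7] [ 550.1 -182.8   58. ]
[   0  188   34   48 1217] [ 13.9 210.9] [532.8  -3.3  58. ]
[132 231  38  45 481] [148.7 252.7] [ 495.3 -111.5   58. ]
[347 231  38  45 471] [366.9 252.7] [ 495.3 -296.2   58. ]
```

apply_moves([
  [[0,0,0.8,0,0,0,0],[0,0,0.8,0,0,0,0],[0,0,0.76,0,0,0,0],[0,0,0,0,0,0,0],[0,0,0,0,0,0,0]],
])

```text
clock: 3.42
tool_pos: [543.5, -205.0, 34.6]
orientation: [3.141, -0.001, 0.001]
ft_force: [0.1, 0.6, -0.1]
finger_gap: 85.4
finger_force: 0.0
```

apply_moves([
  [[0,0,0,0,0,0,255],[0,0,0,0,0,0,255],[0,0,0,0,0,0,255],[0,0,0,0,0,0,255],[0,0,0,0,0,0,255]],
], newtons=30)

```text
clock: 3.83
tool_pos: [543.1, -204.6, 33.7]
orientation: [3.141, -0.0, 0.001]
ft_force: [-0.1, 0.4, -0.0]
finger_gap: 25.3
finger_force: 0.0
```

apply_moves([
  [[0,0,0,0,0,0,255],[0,0,0,0,0,0,255],[0,0,0,0,0,0,255],[0,0,0,0,0,0,255],[0,0,0,0,0,0,255]],
])

```text
clock: 4.25
tool_pos: [542.8, -204.4, 33.0]
orientation: [-3.141, 0.0, 0.0]
ft_force: [0.4, 0.3, -0.0]
finger_gap: -0.1
finger_force: 0.0
```

Run:
```python
from h import *
w=vision.capture('wrist'); s=vision.capture('side')
im=np.zeros((384,800,3),np.uint8); im[:,:400]=w['color'][:,56:456]; im[:300,400:]=cv2.resize(s['color'][110:210,220:353],(400,300),interpolation=cv2.INTER_CUBIC)
cv2.imwrite('pics/m1.png',im[:,:,::-1]); print(proj(s,[[543,-204,58],[543,-204,30]]))
```

```text
[[286.71698352 152.03635831]
 [286.0519821  159.59837471]]
```

View pics/m1.png

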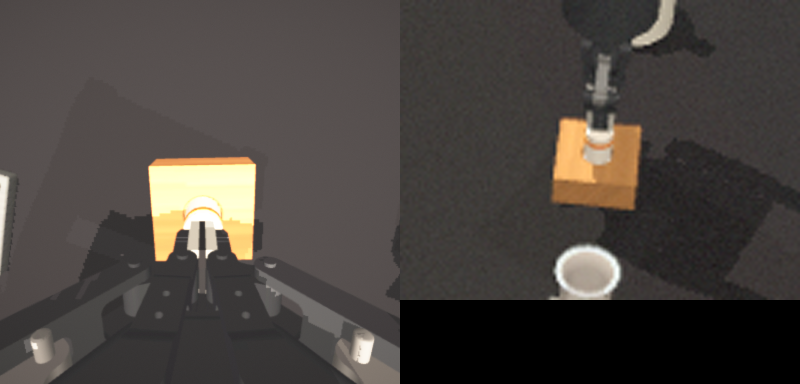

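Run:
```python
from h import *
w=vision.capture('wrist'); s=vision.capture('side'); t=vision.capture('top')
im=np.zeros((480,800,3),np.uint8); im[:,:400]=cv2.resize(w['color'][150:270,208:308],(400,480),interpolation=cv2.INTER_CUBIC); im[:240,400:]=cv2.resize(s['color'][130:190,237:337],(400,240),interpolation=cv2.INTER_CUBIC)
im[240:,400:]=cv2.resize(t['color'][180:240,257:357],(400,240),interpolation=cv2.INTER_CUBIC)
cv2.imwrite('pics/m2.png',im[:,:,::-1]); o=ctrl.observe(); print(o['tool_pos'],o['joint_pos']); T=np.array(w['world_from_camera']);print(T[:3,3])
```

```text
[ 542.8298001  -204.4724933    33.05737132] [-4.12508640e-01  6.02671366e-01  1.89530754e+00  1.79422212e-05
  6.43683648e-01  1.15842889e+00]
[ 610.5633741  -203.81022374  204.14275388]
```

View pics/m2.png

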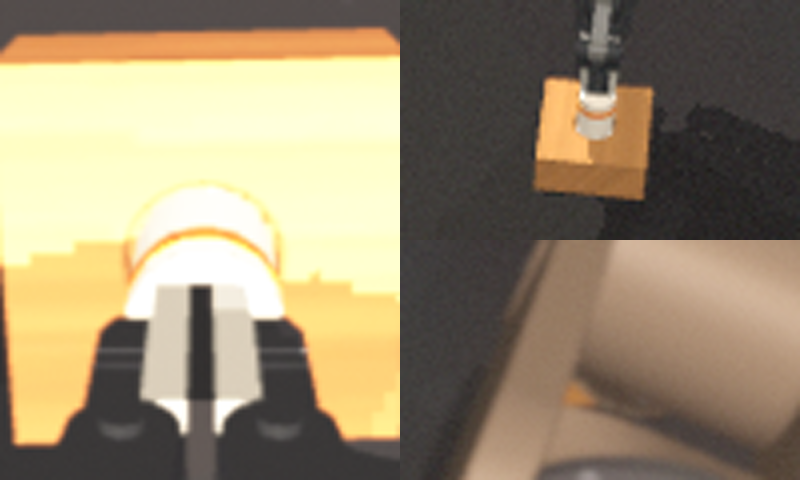

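The plug is untouched and upright. The shut finger tips are just above its top (wrist row about 221, side row about 154), so the real tips sit about 25 mm higher than the reported TCP. I'll open, go 25 mm lower and grip again.

apply_moves([
  [[0,0,0,0,0,0,0],[0,0,0,0,0,0,0],[0,0,0,0,0,0,0],[0,0,0,0,0,0,0],[0,0,0,0,0,0,0]],
])

```text
clock: 4.92
tool_pos: [542.9, -204.5, 33.1]
orientation: [3.142, -0.0, 0.0]
ft_force: [-0.6, 0.7, -0.4]
finger_gap: 60.4
finger_force: 0.0
```

apply_moves([
  [[0,0,0,0,0,0,0],[0,0,0.3,0,0,0,0],[0,0,0.3,0,0,0,0],[0,0,0.3,0,0,0,0],[0,0,0.1,0,0,0,0]],
])

```text
clock: 5.33
tool_pos: [542.0, -204.1, 6.4]
orientation: [-3.141, 0.0, 0.003]
ft_force: [0.0, -0.3, -0.2]
finger_gap: 85.3
finger_force: 0.0
```

apply_moves([
  [[0,0,0,0,0,0,255],[0,0,0,0,0,0,255],[0,0,0,0,0,0,255],[0,0,0,0,0,0,255],[0,0,0,0,0,0,255]],
])

```text
clock: 5.75
tool_pos: [543.1, -204.6, 8.4]
orientation: [3.141, -0.0, 0.001]
ft_force: [0.1, -0.3, 0.7]
finger_gap: 25.6
finger_force: 0.0
```

apply_moves([
  [[0,0,0,0,0,0,255],[0,0,0,0,0,0,255],[0,0,0,0,0,0,255]],
])

```text
clock: 6.0
tool_pos: [543.1, -204.6, 8.5]
orientation: [3.141, -0.0, 0.001]
ft_force: [-0.5, 0.3, 5.5]
finger_gap: 22.9
finger_force: 29.3
```

apply_moves([
  [[0,0,-0.5,0,0,0,255],[0,0,-1,0,0,0,255],[0,0,-1,0,0,0,255],[0,0,-1,0,0,0,255],[0,0,-1,0,0,0,255]],
])

```text
clock: 6.42
tool_pos: [542.6, -204.4, 122.6]
orientation: [3.142, -0.0, 0.0]
ft_force: [0.9, -0.7, 0.1]
finger_gap: 22.9
finger_force: 29.5
```

apply_moves([
  [[0,-0.5,-1,0,0,0,255],[0,-1,0,0,0,0,255],[0,-1,0,0,0,0,255],[-0.1,-1,0,0,0,0,255],[-0.1,-1,0,0,0,0,255]],
])

```text
clock: 6.83
tool_pos: [537.7, -91.0, 146.7]
orientation: [3.141, -0.001, 0.001]
ft_force: [1.1, 0.4, 0.3]
finger_gap: 23.0
finger_force: 29.6
```

apply_moves([
  [[-0.1,-1,0,0,0,0,255],[0,-0.5,0,0,0,0,255],[0,0,0,0,0,0,255],[0,0,0,0,0,0,255]],
])

```text
clock: 7.17
tool_pos: [535.7, -54.3, 146.2]
orientation: [3.141, 0.002, 0.001]
ft_force: [0.0, 0.4, -0.6]
finger_gap: 22.8
finger_force: 29.6
```

Run:
```python
from h import *
w=vision.capture('wrist'); s=vision.capture('side'); o=ctrl.observe(); print(o['tool_pos'],o['finger_gap'],o['finger_force'])
np.save('w2.npy',w,allow_pickle=True)
im=np.zeros((384,800,3),np.uint8); im[:,:512]=w['color']; im[:288,512:]=cv2.resize(s['color'][140:248,230:338],(288,288),interpolation=cv2.INTER_CUBIC)
cv2.imwrite('pics/w2.png',im[:,:,::-1]); print(proj(w,[[535,-2,120],[535,-2,0]]))
```

```text
[535.68375951 -55.31773006 145.90130615] 22.582856695937235 29.582027792930603
[[190.93141337 204.22688653]
 [214.6813258  171.57647935]]
```

View pics/w2.png

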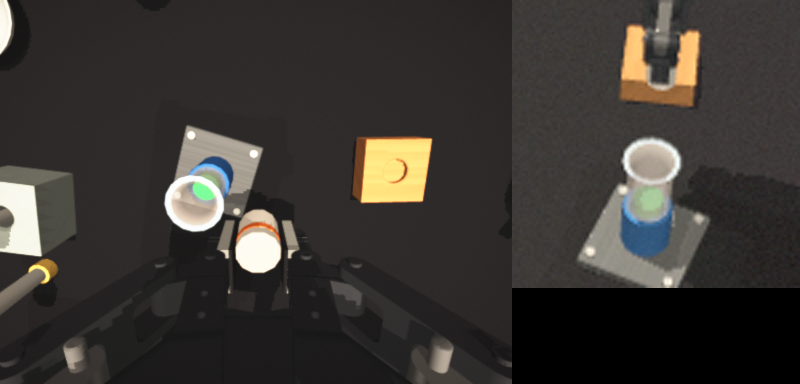

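Wrist view: plug held upright in the fingers at (259,243), rim ring centre about (194,203), foot bolts at (191,134), (254,153) and (237,211).

Run:
```python
from h import *
w=np.load('w2.npy',allow_pickle=True).item()
hsv=cv2.cvtColor(w['color'],cv2.COLOR_RGB2HSV); m=((hsv[:,:,1]<40)&(hsv[:,:,2]>200)).astype(np.uint8); m[:170]=0;m[240:]=0;m[:,:155]=0;m[:,232:]=0
c=max(cv2.findContours(m,cv2.RETR_EXTERNAL,cv2.CHAIN_APPROX_NONE)[0],key=len); e=cv2.fitEllipse(cv2.convexHull(c)); print(e, onplane(w,e[0],120))
print(onplane(w,(214,172.5),13), onplane(w,(204,187),68))
# held plug: bottom/ top
print(onplane(w,(258.5,253),146+27-19+13))
```

```text
((193.97412109375, 202.73594665527344), (55.02473449707031, 59.330177307128906), 117.4114990234375) [536.22227057  -4.43879114 120.        ]
[536.70832572  -3.27884045  13.        ] [534.5018674   -2.14838159  68.        ]
[519.28919941 -54.20138526 167.        ]
```

apply_moves([
  [[0.01,-0.7,0,0,0,0,255],[0,-0.7,0,0,0,0,255],[0,-0.66,0,0,0,0,255],[0,0,0,0,0,0,255],[0,0,0,0,0,0,255]],
])

```text
clock: 7.68
tool_pos: [535.8, -3.5, 145.6]
orientation: [3.141, 0.0, 0.0]
ft_force: [-0.5, 0.6, -0.2]
finger_gap: 22.7
finger_force: 29.6
```

Run:
```python
from h import *
s=vision.capture('side');t=vision.capture('top'); w=vision.capture('wrist'); o=ctrl.observe(); print(o['tool_pos'])
im=np.zeros((384,800,3),np.uint8); im[:300,:400]=cv2.resize(s['color'][165:240,232:332],(400,300),interpolation=cv2.INTER_CUBIC);im[:,400:]=w['color'][:,56:456]
cv2.imwrite('pics/s3.png',im[:,:,::-1]);
```

```text
[535.76030042  -4.08427109 145.59607899]
```

View pics/s3.png

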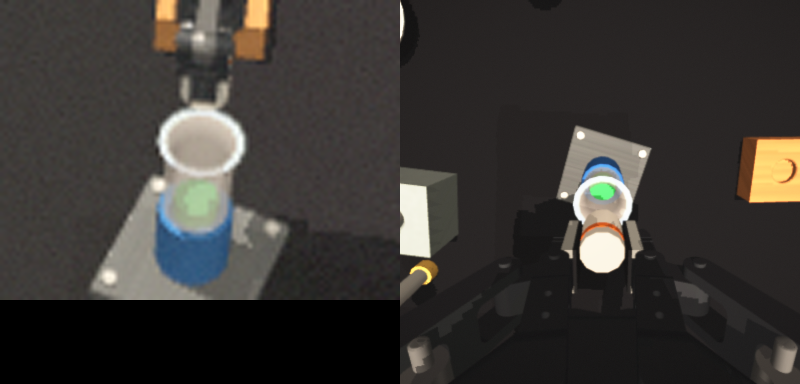

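Plug (column 602) and rim (column 602) line up in the wrist view, and so do plug and rim in the side view (column 203). Lower and release.

apply_moves([
  [[0,0,0.6,0,0,0,255],[0,0,0.6,0,0,0,255],[0,0,0.6,0,0,0,255],[0,0,0,0,0,0,255],[0,0,0,0,0,0,255]],
])

```text
clock: 8.25
tool_pos: [535.2, -3.6, 100.3]
orientation: [-3.142, 0.001, 0.002]
ft_force: [0.5, 1.2, -0.2]
finger_gap: 22.9
finger_force: 29.6
```

apply_moves([
  [[0,0,0,0,0,0,0],[0,0,0,0,0,0,0],[0,0,0,0,0,0,0],[0,0,0,0,0,0,0],[0,0,0,0,0,0,0]],
])

```text
clock: 8.67
tool_pos: [535.9, -3.0, 101.1]
orientation: [3.142, -0.0, 0.001]
ft_force: [0.2, 0.2, 0.6]
finger_gap: 81.1
finger_force: 0.0
```

apply_moves([
  [[0,0,-0.8,0,0,0,0],[0,0,-1,0,0,0,0],[0,0,-1,0,0,0,0],[0,0,-1,0,0,0,0],[0,0,0,0,0,0,0]],
])

```text
clock: 9.08
tool_pos: [538.1, -3.1, 200.2]
orientation: [3.141, -0.0, 0.01]
ft_force: [1.0, -0.1, 0.5]
finger_gap: 85.2
finger_force: 0.0
```

Run:
```python
from h import *
s=vision.capture('side'); w=vision.capture('wrist'); o=ctrl.observe(); print(o['tool_pos'])
np.save('w3.npy',w,allow_pickle=True)
im=np.zeros((384,800,3),np.uint8); im[:300,:400]=cv2.resize(s['color'][165:240,232:332],(400,300),interpolation=cv2.INTER_CUBIC);im[:,400:]=w['color'][:,:400]
cv2.imwrite('pics/s4.png',im[:,:,::-1]); print(proj(w,[[500,218,180],[500,218,60]]))
```

```text
[536.26100021  -2.97601514 196.60437533]
[[-16.73209985 250.47468239]
 [ 77.53144958 202.97513331]]
```

View pics/s4.png

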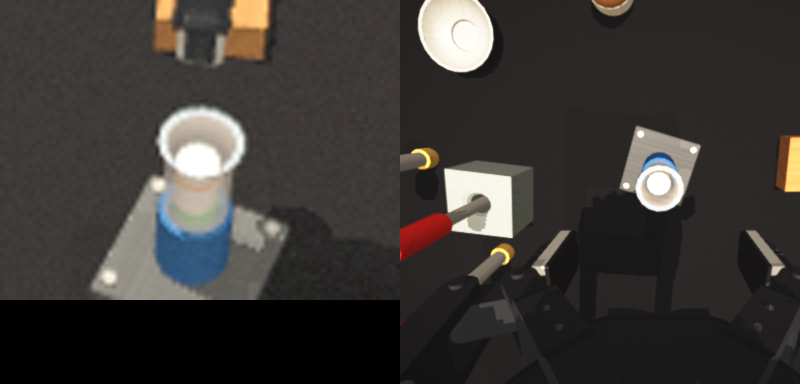

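The plug is down the bore: white top at side crop (198,160), centred in the tube. Wrist view: stand top-face corners about (45,168), (112,176), (107,236) and (48,226), hole at about (80,202). The big rods' feet are at (25,158) and (105,252).

Run:
```python
from h import *
w=np.load('w3.npy',allow_pickle=True).item();t=np.load('top.npy',allow_pickle=True).item()
q=[onplane(w,p,60)[:2] for p in((45,168),(112,176),(107,236),(48,226))]; print(np.round(q,1).tolist(),np.mean(q,0)); print('hole',onplane(w,(80,202),60))
for f,tp in(((25,158),(74.5,197)),((105,252),(111,265.5))):
    P=onplane(w,f,6); o,d=ray(t,tp); k=np.dot((P-o)[:2],d[:2])/np.dot(d[:2],d[:2]); print('big foot',P,'top',o+k*d)
```

```text
[[543.6, 249.8], [533.7, 170.3], [456.1, 188.0], [469.4, 261.7]] [500.70039975 217.43683578]
hole [501.26093567 214.68792854  60.        ]
big foot [547.17429132 319.4032127    6.        ] top [545.97447936 319.62457495 229.29180935]
big foot [403.81298987 228.36367973   6.        ] top [401.06683764 227.70120937 245.32989706]
```

apply_moves([
  [[-0.14,-0.88,-0.25,0,0,0,0],[-0.14,-0.88,-0.25,0,0,0,0],[-0.14,-0.88,-0.25,0,0,0,0],[-0.14,-0.88,0,0,0,0,0],[-0.14,-0.88,0,0,0,0,0]],
])

```text
clock: 9.6
tool_pos: [517.5, 107.9, 213.6]
orientation: [3.141, -0.001, -0.002]
ft_force: [0.2, -0.2, -0.1]
finger_gap: 85.3
finger_force: 0.0
```

apply_moves([
  [[-0.14,-0.88,0,0,0,0,0],[-0.14,-0.88,0,0,0,0,0],[-0.14,-0.88,0,0,0,0,0],[-0.14,-0.88,0,0,0,0,0],[-0.14,-0.88,0,0,0,0,0]],
])

```text
clock: 10.02
tool_pos: [499.7, 217.9, 213.1]
orientation: [3.141, -0.0, -0.003]
ft_force: [0.4, -1.1, 0.9]
finger_gap: 85.5
finger_force: 0.0
```

apply_moves([
  [[0,0,0,0,0,0,0],[0,0,0,0,0,0,0],[0,0,0,0,0,0,0]],
])

```text
clock: 10.27
tool_pos: [500.2, 216.5, 213.5]
orientation: [3.141, 0.001, -0.002]
ft_force: [0.1, -0.2, -0.4]
finger_gap: 85.7
finger_force: 0.0
```

```bash
cat > redtop.py <<'E'
from h import *
w=vision.capture('wrist'); o=ctrl.observe(); print(o['tool_pos'],o['orientation'],o['joint_pos'].round(2))
np.save('w4.npy',w,allow_pickle=True)
hsv=cv2.cvtColor(w['color'],cv2.COLOR_RGB2HSV); h,s,v=cv2.split(hsv); m=(((h<5)|(h>174))&(s>120)&(v>80)).astype(np.uint8)
n,_,st,ce=cv2.connectedComponentsWithStats(m)
for i in range(1,n):
    if st[i,4]>60: print(st[i],ce[i].round(1),'z180:',onplane(w,ce[i],180).round(1))
print(proj(w,[[500.5,217.5,180],[500.5,217.5,120]]))
E
python3 redtop.py
```

```text
[500.40301334 216.24105222 213.70964656] [ 3.14099191e+00 -6.42090673e-04 -1.58369597e-03] [ 0.35  0.32  1.82 -0.    1.    1.92]
[  45  118  112   63 5281] [ 98.2 145.6] z180: [544.  338.6 180. ]
[ 242  173   31   44 1013] [257.2 195.3] z180: [504.5 217.6 180. ]
[ 222  272   39   42 1283] [242.4 293.1] z180: [413.4 230.7 180. ]
[[257.28273597 200.08290304]
 [257.32509931 181.45848284]]
```

apply_moves([
  [[0,-0.05,0.95,0,0,0,0],[0,0,0.95,0,0,0,0],[0,0,0.95,0,0,0,0],[0,0,0.94,0,0,0,0],[0,0,0,0,0,0,0]],
])

```text
clock: 10.73
tool_pos: [498.3, 216.3, 115.8]
orientation: [3.139, -0.002, -0.009]
ft_force: [-2.3, -0.2, -0.0]
finger_gap: 85.5
finger_force: 0.0
```

apply_moves([
  [[0,0,0,0,0,0,0],[0,0,0,0,0,0,255],[0,0,0,0,0,0,255],[0,0,0,0,0,0,255],[0,0,0,0,0,0,255]],
], newtons=120)

```text
clock: 11.15
tool_pos: [501.3, 218.4, 120.6]
orientation: [-3.141, 0.0, -0.002]
ft_force: [0.1, 0.4, 0.0]
finger_gap: 38.5
finger_force: 0.0
```

apply_moves([
  [[0,0,0,0,0,0,255],[0,0,0,0,0,0,255],[0,0,0,0,0,0,255],[0,0,0,0,0,0,255],[0,0,0,0,0,0,255]],
])

```text
clock: 11.57
tool_pos: [501.4, 218.4, 120.6]
orientation: [-3.141, -0.0, -0.003]
ft_force: [-0.7, -2.1, 12.5]
finger_gap: 21.4
finger_force: 117.0
```

apply_moves([
  [[0,0,-0.5,0,0,0,255],[0,0,-0.9,0,0,0,255],[0,0,-1,0,0,0,255],[0,0,-1,0,0,0,255],[0,0,-1,0,0,0,255]],
])

```text
clock: 11.98
tool_pos: [500.3, 218.2, 230.8]
orientation: [3.141, -0.0, -0.001]
ft_force: [0.7, 0.1, -2.8]
finger_gap: 21.4
finger_force: 117.7
```

apply_moves([
  [[0,0,-1,0,0,0,255],[0.14,0.6,0,0,0,0,255],[0.14,0.88,0,0,0,0,255],[0.14,0.88,0,0,0,0,255],[0.14,0.88,0,0,0,0,255]],
])

```text
clock: 12.4
tool_pos: [514.5, 136.6, 254.9]
orientation: [-3.142, -0.001, -0.0]
ft_force: [0.7, -0.1, -2.0]
finger_gap: 21.2
finger_force: 118.0
```

apply_moves([
  [[0.14,0.88,0,0,0,0,255],[0.14,0.88,0,0,0,0,255],[0.14,0.88,0,0,0,0,255],[0.14,0.88,0,0,0,0,255],[0.14,0.88,0,0,0,0,255]],
])

```text
clock: 12.82
tool_pos: [532.0, 26.3, 254.7]
orientation: [-3.142, 0.0, 0.0]
ft_force: [0.3, -0.3, -1.9]
finger_gap: 21.4
finger_force: 118.0
```

apply_moves([
  [[0.14,0.88,0,0,0,0,255],[0,0.36,0,0,0,0,255],[0,0,0,0,0,0,255],[0,0,0,0,0,0,255],[0,0,0,0,0,0,255]],
])

```text
clock: 13.23
tool_pos: [535.4, -3.0, 254.6]
orientation: [-3.141, 0.0, 0.0]
ft_force: [0.1, 0.8, -1.2]
finger_gap: 21.0
finger_force: 118.1
```

Run:
```python
from h import *
s=vision.capture('side'); w=vision.capture('wrist');o=ctrl.observe(); print(o['tool_pos'],o['ft_force'],o['finger_gap']); np.save('s5.npy',s,allow_pickle=True); np.save('w5.npy',w,allow_pickle=True)
x,y,z=o['tool_pos']
print('exp foot side',proj(s,[[x,y,z-110.6],[536,-3.8,120]]),'wrist',proj(w,[[x,y,z-110.6],[x,y,z-20],[536,-3.8,120]]))
im=np.zeros((480,800,3),np.uint8); im[:480,:400]=cv2.resize(s['color'][130:250,232:332],(400,480),interpolation=cv2.INTER_CUBIC);im[:384,400:]=w['color'][:,56:456]
cv2.imwrite('pics/s5.png',im[:,:,::-1])
```

```text
[535.46085811  -2.78390386 254.6104142 ] [-0.52039914  0.20887176 -2.42655606] 21.0002002792842
exp foot side [[283.27250233 192.48546832]
 [282.44253088 199.13865143]] wrist [[258.29434524 177.87549688]
 [258.5230427  206.11340655]
 [259.13186708 172.58025288]]
```

View pics/s5.png

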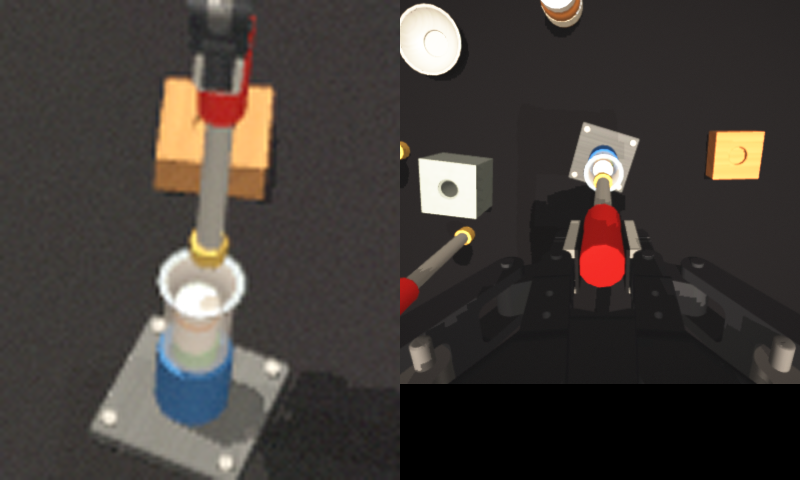

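Side view: brass foot at crop (208,256) just above the rim centre (202,284). Wrist view: foot and rim line up at column 603. Rod and plug are well aligned. The plug top shows about 15 mm below the rim. Descend.

apply_moves([
  [[0.04,0.03,0.5,0,0,0,255],[0,0,0.5,0,0,0,255],[0,0,0,0,0,0,255]],
])

```text
clock: 13.58
tool_pos: [535.4, -3.6, 227.8]
orientation: [-3.141, -0.001, 0.004]
ft_force: [0.1, -0.8, -2.3]
finger_gap: 20.8
finger_force: 118.1
```

apply_moves([
  [[0,0,0.08,0,0,0,255],[0,0,0.08,0,0,0,255],[0,0,0.08,0,0,0,255],[0,0,0,0,0,0,255],[0,0,0,0,0,0,255]],
])

```text
clock: 14.0
tool_pos: [536.7, -4.4, 223.8]
orientation: [3.142, -0.0, 0.0]
ft_force: [-0.5, -0.5, -3.0]
finger_gap: 21.1
finger_force: 118.1
```

apply_moves([
  [[0,0,0.08,0,0,0,255],[0,0,0.08,0,0,0,255],[0,0,0.08,0,0,0,255],[0,0,0,0,0,0,255],[0,0,0,0,0,0,255]],
])

```text
clock: 14.42
tool_pos: [536.5, -4.5, 217.4]
orientation: [-3.142, 0.0, 0.001]
ft_force: [-0.2, 0.0, -1.9]
finger_gap: 20.9
finger_force: 118.1
```

apply_moves([
  [[0,0,0.08,0,0,0,255],[0,0,0.08,0,0,0,255],[0,0,0.08,0,0,0,255],[0,0,0,0,0,0,255],[0,0,0,0,0,0,255]],
])

```text
clock: 14.83
tool_pos: [536.7, -4.5, 211.6]
orientation: [-3.142, 0.0, -0.0]
ft_force: [0.7, 0.0, 0.7]
finger_gap: 20.9
finger_force: 118.0
```

apply_moves([
  [[0,0,0.08,0,0,0,255],[0,0,0.08,0,0,0,255],[0,0,0.08,0,0,0,255],[0,0,0,0,0,0,255],[0,0,0,0,0,0,255]],
])

```text
clock: 15.25
tool_pos: [536.6, -4.5, 205.4]
orientation: [-3.142, 0.0, 0.0]
ft_force: [0.1, -0.1, 0.9]
finger_gap: 21.5
finger_force: 118.0
```

apply_moves([
  [[0,0,0.08,0,0,0,255],[0,0,0.08,0,0,0,255],[0,0,0.08,0,0,0,255],[0,0,0,0,0,0,255],[0,0,0,0,0,0,255]],
])

```text
clock: 15.67
tool_pos: [536.5, -4.5, 199.4]
orientation: [-3.142, 0.0, 0.001]
ft_force: [1.0, 0.4, 0.7]
finger_gap: 21.2
finger_force: 118.0
```

apply_moves([
  [[0,0,0.08,0,0,0,255],[0,0,0.08,0,0,0,255],[0,0,0.08,0,0,0,255],[0,0,0.08,0,0,0,255],[0,0,0,0,0,0,255]],
])

```text
clock: 16.08
tool_pos: [536.4, -4.5, 191.1]
orientation: [-3.142, 0.0, 0.001]
ft_force: [0.4, -0.2, 1.6]
finger_gap: 21.1
finger_force: 118.1
```

apply_moves([
  [[0,0,0.04,0,0,0,255],[0,0,0.04,0,0,0,255],[0,0,0,0,0,0,255],[0,0,0,0,0,0,255]],
])

```text
clock: 16.42
tool_pos: [536.6, -4.5, 189.5]
orientation: [-3.142, 0.0, 0.0]
ft_force: [0.2, -0.8, 0.6]
finger_gap: 21.0
finger_force: 118.1
```

apply_moves([
  [[0,0,0.04,0,0,0,255],[0,0,0.04,0,0,0,255],[0,0,0,0,0,0,255],[0,0,0,0,0,0,255]],
])

```text
clock: 16.75
tool_pos: [536.6, -4.5, 187.5]
orientation: [-3.142, 0.0, 0.0]
ft_force: [0.2, -0.1, 0.9]
finger_gap: 21.6
finger_force: 118.1
```

apply_moves([
  [[0,0,0.04,0,0,0,255],[0,0,0.04,0,0,0,255],[0,0,0,0,0,0,255],[0,0,0,0,0,0,255]],
])

```text
clock: 17.08
tool_pos: [536.6, -4.5, 185.5]
orientation: [-3.142, 0.0, 0.0]
ft_force: [0.3, 0.5, 1.8]
finger_gap: 21.1
finger_force: 118.1
```

apply_moves([
  [[0,0,0.04,0,0,0,255],[0,0,0.04,0,0,0,255],[0,0,0,0,0,0,255],[0,0,0,0,0,0,255]],
])

```text
clock: 17.42
tool_pos: [536.6, -4.5, 183.5]
orientation: [-3.142, 0.0, 0.0]
ft_force: [0.0, -0.7, 1.3]
finger_gap: 21.3
finger_force: 118.1
```

apply_moves([
  [[0,0,0.04,0,0,0,255],[0,0,0.04,0,0,0,255],[0,0,0,0,0,0,255],[0,0,0,0,0,0,255]],
])

```text
clock: 17.75
tool_pos: [536.6, -4.5, 181.5]
orientation: [-3.142, 0.0, 0.0]
ft_force: [-0.0, -0.3, 1.8]
finger_gap: 21.2
finger_force: 118.1
```

apply_moves([
  [[0,0,0.04,0,0,0,255],[0,0,0.04,0,0,0,255],[0,0,0,0,0,0,255],[0,0,0,0,0,0,255]],
])

```text
clock: 18.08
tool_pos: [536.7, -4.5, 179.6]
orientation: [-3.142, 0.0, -0.0]
ft_force: [0.2, 0.2, 3.1]
finger_gap: 21.1
finger_force: 118.1
```

apply_moves([
  [[0,0,0.04,0,0,0,255],[0,0,0,0,0,0,255],[0,0,0,0,0,0,255],[0,0,0,0,0,0,255]],
])

```text
clock: 18.42
tool_pos: [536.8, -4.5, 178.8]
orientation: [-3.142, 0.0, -0.001]
ft_force: [-0.6, -0.6, 5.8]
finger_gap: 21.3
finger_force: 118.5
```

apply_moves([
  [[0,0,0.04,0,0,0,255],[0,0,0,0,0,0,255],[0,0,0,0,0,0,255],[0,0,0,0,0,0,255]],
])

```text
clock: 18.75
tool_pos: [537.0, -4.5, 178.0]
orientation: [3.142, -0.0, 0.001]
ft_force: [0.2, 0.6, 9.7]
finger_gap: 21.3
finger_force: 118.9
```

apply_moves([
  [[0,0,0.035,0,0,0,255],[0,0,0,0,0,0,255],[0,0,0,0,0,0,255],[0,0,0,0,0,0,255]],
])

```text
clock: 19.08
tool_pos: [537.3, -4.5, 177.4]
orientation: [3.142, -0.0, 0.002]
ft_force: [-0.2, 0.5, 12.5]
finger_gap: 21.7
finger_force: 119.3
```

apply_moves([
  [[0,0,0,0,0,0,255],[0,0,0,0,0,0,255],[0,0,0,0,0,0,255],[0,0,0,0,0,0,255],[0,0,0,0,0,0,255]],
])

```text
clock: 19.5
tool_pos: [537.3, -4.5, 177.4]
orientation: [3.142, -0.0, 0.002]
ft_force: [-0.1, 0.4, 12.3]
finger_gap: 21.0
finger_force: 119.3
```

apply_moves([
  [[0,0,0.005,0,0,0,255],[0,0,0,0,0,0,255],[0,0,0,0,0,0,255],[0,0,0,0,0,0,255],[0,0,0,0,0,0,255]],
])

```text
clock: 19.92
tool_pos: [537.3, -4.5, 177.3]
orientation: [3.142, -0.0, 0.002]
ft_force: [-0.7, 0.1, 12.8]
finger_gap: 21.1
finger_force: 119.3
```

apply_moves([
  [[0,0,0,0,0,0,255],[0,0,0,0,0,0,255],[0,0,0,0,0,0,255],[0,0,0,0,0,0,255],[0,0,0,0,0,0,255]],
])

```text
clock: 20.33
tool_pos: [537.3, -4.5, 177.3]
orientation: [3.142, -0.0, 0.002]
ft_force: [-0.7, 0.8, 13.5]
finger_gap: 20.9
finger_force: 119.3
```

apply_moves([
  [[0,0,-0.1,0,0,0,255],[0,0,-0.3,0,0,0,255],[0,0,-0.6,0,0,0,255],[0,0,-0.6,0,0,0,255],[0,0,-0.8,0,0,0,255]],
])

```text
clock: 20.75
tool_pos: [535.6, -4.4, 236.4]
orientation: [-3.141, 0.0, 0.004]
ft_force: [-0.2, 0.5, -2.4]
finger_gap: 21.5
finger_force: 118.5
```

apply_moves([
  [[0,0,-0.7,0,0,0,255],[0,0,0,0,0,0,255],[0,0,0,0,0,0,255]],
])

```text
clock: 21.0
tool_pos: [536.8, -4.5, 254.6]
orientation: [3.141, -0.0, 0.002]
ft_force: [0.6, -0.6, -2.4]
finger_gap: 21.1
finger_force: 118.5
```

Run:
```python
from h import *
s=vision.capture('side'); w=vision.capture('wrist');o=ctrl.observe(); print(o['tool_pos'],o['ft_force'],o['finger_gap']);x,y,z=o['tool_pos']
hsv=cv2.cvtColor(w['color'],cv2.COLOR_RGB2HSV);h,S,v=cv2.split(hsv)
print('exp foot',proj(w,[[x,y,z-110.6]]),proj(s,[[x,y,z-110.6]]))
for nm,c in(('w',w),('s',s)):
    hsv=cv2.cvtColor(c['color'],cv2.COLOR_RGB2HSV);h,S,v=cv2.split(hsv)
    m=((h>17)&(h<32)&(S>110)&(v>90)).astype(np.uint8); n,_,st,ce=cv2.connectedComponentsWithStats(m); print(nm,[(st[i].tolist(),ce[i].round(1).tolist()) for i in range(1,n) if st[i,4]>12])
m=((hsv[:,:,0]>=0)).astype(np.uint8)
np.save('w6.npy',w,allow_pickle=True)
# stand hole: dark blob in light stand top
e=proj(w,[[500,217,60]])[0]; print('hole exp',e); g=cv2.cvtColor(w['color'],cv2.COLOR_RGB2GRAY); a,b=int(e[0]),int(e[1]); sub=g[b-20:b+20,max(a-20,0):a+20]; m=(sub<110).astype(np.uint8); n,_,st,ce=cv2.connectedComponentsWithStats(m); print([(st[i].tolist(),(ce[i]+[max(a-20,0),b-20]).round(1).tolist(),onplane(w,ce[i]+[max(a-20,0),b-20],60).round(1).tolist()) for i in range(1,n) if st[i,4]>12])
```

```text
[535.95336628  -4.47908731 253.23177897] [ 0.58643659  0.16662853 -2.76263525] 21.060811322821596
exp foot [[258.31986694 178.04653184]] [[283.08676807 192.24637403]]
w [([368, 133, 51, 46, 2056], [392.7, 155.3]), ([41, 142, 24, 19, 213], [54.5, 149.8]), ([250, 173, 18, 14, 91], [258.1, 178.0]), ([109, 227, 21, 19, 165], [120.8, 234.4])]
s [([274, 151, 5, 12, 32], [276.2, 156.6]), ([295, 157, 4, 14, 24], [297.2, 164.7]), ([279, 187, 9, 9, 44], [282.8, 192.0]), ([325, 327, 15, 16, 100], [331.0, 336.7]), ([246, 363, 16, 14, 102], [253.7, 370.7])]
hole exp [102.09617791 189.11966695]
[([14, 13, 15, 15, 174], [103.1, 188.8], [500.4, 215.5, 60.0])]
```

apply_moves([
  [[-0.14,-0.6,0,0,0,0,255],[-0.14,-0.9,0,0,0,0,255],[-0.14,-0.9,0,0,0,0,255],[-0.14,-0.9,0,0,0,0,255],[-0.14,-0.9,0,0,0,0,255]],
])

```text
clock: 21.52
tool_pos: [518.1, 101.3, 252.8]
orientation: [3.141, -0.001, -0.003]
ft_force: [-0.4, 0.2, -1.7]
finger_gap: 21.2
finger_force: 118.1
```

apply_moves([
  [[-0.14,-0.9,0,0,0,0,255],[-0.14,-0.9,0,0,0,0,255],[-0.14,-0.9,0,0,0,0,255],[-0.14,-0.9,0,0,0,0,255],[-0.14,-0.9,0,0,0,0,255]],
])

```text
clock: 21.93
tool_pos: [500.6, 213.8, 252.8]
orientation: [3.141, -0.0, -0.003]
ft_force: [1.2, -1.1, -1.8]
finger_gap: 21.3
finger_force: 118.1
```

apply_moves([
  [[0,-0.17,0.8,0,0,0,255],[0,0,0.8,0,0,0,255],[0,0,0.8,0,0,0,255],[0,0,0,0,0,0,255],[0,0,0,0,0,0,255]],
])

```text
clock: 22.35
tool_pos: [500.5, 216.8, 192.8]
orientation: [3.14, -0.0, -0.005]
ft_force: [0.1, -0.5, -1.9]
finger_gap: 21.0
finger_force: 118.2
```

Run:
```python
from h import *
s=vision.capture('side'); w=vision.capture('wrist');o=ctrl.observe(); print(o['tool_pos'],o['ft_force'],o['finger_gap']);x,y,z=o['tool_pos']
print('exp foot',proj(w,[[x,y,z-104]]),proj(s,[[x,y,z-104]]),'hole',proj(w,[[501,217,60]]),proj(s,[[501,217,60]]))
for nm,c in(('w',w),('s',s)):
    hsv=cv2.cvtColor(c['color'],cv2.COLOR_RGB2HSV);h,S,v=cv2.split(hsv)
    m=((h>17)&(h<32)&(S>110)&(v>90)).astype(np.uint8); n,_,st,ce=cv2.connectedComponentsWithStats(m); print(nm,[(st[i].tolist(),ce[i].round(1).tolist()) for i in range(1,n) if st[i,4]>12])
    e=proj(c,[[501,217,60]])[0].astype(int); g=cv2.cvtColor(c['color'],cv2.COLOR_RGB2GRAY); print(g[e[1]-16:e[1]+17:2,e[0]-18:e[0]+19:2])
# stand top centroid from side: light low-sat
hsv=cv2.cvtColor(s['color'],cv2.COLOR_RGB2HSV)
```

```text
[501.98406092 217.25716084 194.6522508 ] [ 0.66285278  0.51699901 -1.80102795] 21.010685215217595
exp foot [[258.1386747  178.90203819]] [[287.02658893 302.74712901]] hole [[258.30549021 173.40992341]] [[286.53487319 309.53349082]]
w [([169, 118, 23, 24, 119], [183.0, 129.5]), ([249, 173, 19, 8, 34], [258.0, 175.1])]
[[255 255 255 255 255 255 255 255 255 255 255 255 255 255 255 255 255 255
  255]
 [255 255 255 255 255 255 255 255 255 255 255 255 255 255 255 255 255 255
  255]
 [255 255 255 255 255 255 255 255 255 255 255 255 255 255 255 255 255 255
  255]
 [255 255 255 255 255 255 254 242 241 240 242 243 254 255 255 255 255 255
  255]
 [255 255 255 255 254 241 238 249 253 227 226 223 235 250 255 255 255 255
  255]
 [255 255 255 255 246 244 254 255 255 255 254 252 217 234 251 255 255 255
  255]
 [255 255 255 252 234 254 255 254 254 255 254 254 238 211 238 254 255 255
  255]
 [255 255 255 245 190 249 253 244 218 250 251 254 244 168 221 250 255 255
  255]
 [255 255 254 241 160 142 194 183 195 207 208 217 214 124 174 244 255 255
  255]
 [255 255 254 241 151 107 178 244 247 248 248 246 23
[... 1403 characters left out ...]
 126 131 148 154 151 129 167 228 234 218 173
  175]
 [231 229 230 231 232 227 170 126 132 132 129 125 109 142 217 208 174 173
  174]
 [231 230 231 232 231 229 183 128 131 131 126 122 107 140 157 157 171 173
  173]
 [229 229 231 230 228 227 213 149 140 138 128 125 121 154 160 158 160 172
  174]
 [230 228 230 231 229 228 228 219 191 168 169 176 216 188 159 157 156 172
  172]
 [231 230 230 229 230 231 228 228 229 230 227 227 227 228 157 156 156 167
  175]
 [232 230 230 231 229 230 227 227 228 228 230 229 227 227 215 157 155 164
  175]
 [230 230 230 230 228 227 228 229 229 227 230 230 227 226 215 155 156 160
  174]
 [230 229 229 229 228 226 227 227 228 228 227 227 227 227 213 156 155 155
  167]]
```

apply_moves([
  [[0,0,0.5,0,0,0,255],[0,0,0.5,0,0,0,255],[0,0,0.2,0,0,0,255],[0,0,0,0,0,0,255],[0,0,0,0,0,0,255]],
])

```text
clock: 22.87
tool_pos: [502.1, 217.3, 164.8]
orientation: [-3.141, 0.001, -0.001]
ft_force: [-0.2, -0.4, -1.5]
finger_gap: 21.0
finger_force: 118.2
```

apply_moves([
  [[0,0,0.4,0,0,0,255],[0,0,0.4,0,0,0,255],[0,0,0.4,0,0,0,255],[0,0,0,0,0,0,255],[0,0,0,0,0,0,255]],
])

```text
clock: 23.28
tool_pos: [501.1, 217.0, 133.2]
orientation: [3.141, -0.0, -0.003]
ft_force: [-0.5, -0.5, -1.7]
finger_gap: 21.4
finger_force: 118.2
```

apply_moves([
  [[0,0,0.15,0,0,0,255],[0,0,0.15,0,0,0,255],[0,0,0.1,0,0,0,255],[0,0,0,0,0,0,255],[0,0,0,0,0,0,255]],
])

```text
clock: 23.7
tool_pos: [501.6, 217.3, 124.0]
orientation: [3.142, -0.0, -0.0]
ft_force: [-0.5, 0.3, -2.1]
finger_gap: 21.2
finger_force: 118.2
```

apply_moves([
  [[0,0,0.04,0,0,0,255],[0,0,0.04,0,0,0,255],[0,0,0,0,0,0,255],[0,0,0,0,0,0,255]],
])

```text
clock: 24.03
tool_pos: [501.7, 217.3, 122.1]
orientation: [-3.142, 0.0, -0.0]
ft_force: [-0.2, 0.2, -2.3]
finger_gap: 21.5
finger_force: 118.2
```

Nearly on the floor. Release, wait, then lift clear.

apply_moves([
  [[0,0,0.03,0,0,0,255],[0,0,0,0,0,0,255],[0,0,0,0,0,0,0],[0,0,0,0,0,0,0],[0,0,0,0,0,0,0]],
])

```text
clock: 24.45
tool_pos: [501.8, 217.3, 121.5]
orientation: [-3.141, 0.0, -0.0]
ft_force: [-0.3, -0.1, -0.8]
finger_gap: 56.8
finger_force: 0.0
```

apply_moves([
  [[0,0,0,0,0,0,0],[0,0,0,0,0,0,0],[0,0,0,0,0,0,0],[0,0,0,0,0,0,0],[0,0,0,0,0,0,0]],
])

```text
clock: 24.87
tool_pos: [501.7, 217.3, 121.4]
orientation: [3.142, -0.0, 0.0]
ft_force: [0.9, 0.1, 0.1]
finger_gap: 85.4
finger_force: 0.0
```

apply_moves([
  [[0,0,-0.5,0,0,0,0],[0,0,-1,0,0,0,0],[0,0,-1,0,0,0,0],[0,0,-1,0,0,0,0],[0,0,-1,0,0,0,0]],
])

```text
clock: 25.28
tool_pos: [501.4, 217.2, 235.0]
orientation: [3.141, -0.0, -0.0]
ft_force: [1.1, -0.3, -0.3]
finger_gap: 85.4
finger_force: 0.0
```

apply_moves([
  [[0,0,0,0,0,0,0],[0,0,0,0,0,0,0],[0,0,0,0,0,0,0]],
])

```text
clock: 25.53
tool_pos: [501.4, 217.2, 233.4]
orientation: [3.141, -0.0, -0.001]
ft_force: [-0.9, 0.2, -0.5]
finger_gap: 85.6
finger_force: 0.0
```

```bash
python3 redtop.py
python3 - <<'E'
from h import *
s=vision.capture('side'); save(s,'end.png')
s0=np.load('side.npy',allow_pickle=True).item()
for c in(s0,s):
    hsv=cv2.cvtColor(c['color'],cv2.COLOR_RGB2HSV);h,S,v=cv2.split(hsv)
    m=(((h<5)|(h>174))&(S>170)&(v>90)).astype(np.uint8); n,_,st,ce=cv2.connectedComponentsWithStats(m); print('red',[(st[i].tolist(),ce[i].round(1).tolist()) for i in range(1,n) if st[i,4]>12])
# bright/low-sat pixels inside tube column and diff on bystanders
d=np.abs(s['color'].astype(int)-s0['color']).max(2)
for n,(x0,y0,x1,y1) in dict(spray=(278,55,322,128),jar=(168,210,200,250),dish=(160,290,210,336)).items(): print(n,(d[y0:y1,x0:x1]>40).mean())
g=s['color'][196:240:2,282].tolist(); print(g)
E
```

```text
[501.10440293 217.04687973 232.98257529] [ 3.14115755e+00 -4.14958190e-04 -1.90917021e-03] [0.35 0.3  1.8  0.   1.04 1.92]
[  71  119   95   56 4020] [115.9 144. ] z180: [544.3 336.  180. ]
[246 169  27  40 826] [259.5 189.8] z180: [504.5 216.2 180. ]
[ 223  263   39   51 1574] [243.5 288.6] z180: [404.8 231.6 180. ]
[[258.06475187 194.22084587]
 [257.98370789 178.04680772]]
red [([336, 272, 28, 39, 753], [349.2, 290.6]), ([283, 276, 16, 27, 316], [290.1, 288.3]), ([244, 310, 22, 39, 672], [254.4, 329.2])]
red [([336, 272, 28, 39, 740], [349.3, 290.7]), ([283, 281, 15, 21, 248], [289.5, 290.4]), ([244, 310, 22, 39, 655], [254.6, 329.5])]
spray 0.8032378580323786
jar 0.0
dish 0.0
[[140, 126, 102], [255, 243, 210], [168, 152, 126], [102, 95, 80], [52, 50, 49], [47, 47, 44], [52, 50, 49], [49, 48, 50], [49, 51, 46], [50, 51, 51], [50, 52, 52], [48, 50, 52], [49, 49, 50], [66, 72, 78], [65, 113, 157], [53, 92, 132], [56, 94, 132], [55, 95, 134], [48, 92, 130], [55, 94, 133], [84, 94, 104], [124, 122, 114]]
```

Run:
```python
from h import *
w=vision.capture('wrist'); t=vision.capture('top'); t0=np.load('top.npy',allow_pickle=True).item()
for z in (120,95,70,55): p=proj(w,[[536,-4,z]])[0]; print(z,p.round(0),w['color'][int(p[1]),int(p[0])])
def bright(c,x0,y0,x1,y1):
    g=cv2.cvtColor(c['color'],cv2.COLOR_RGB2GRAY)[y0:y1,x0:x1]; m=(g>150).astype(np.uint8);n,_,st,ce=cv2.connectedComponentsWithStats(m); return [(st[i].tolist(),(ce[i]+[x0,y0]).round(1).tolist()) for i in range(1,n) if st[i,4]>20]
print(bright(t0,360,185,430,240),bright(t,360,185,430,240))
s=vision.capture('side'); p=proj(s,[[522,-385,100]])[0].astype(int); print(p,s['color'][p[1]-30:p[1]+31:6,p[0]].tolist())
hsv=cv2.cvtColor(t['color'],cv2.COLOR_RGB2HSV); print(t['color'][200:218:2,227].tolist())
```

```text
120 [466. 145.] [175 156 141]
95 [450. 143.] [238 234 225]
70 [436. 141.] [250 248 247]
55 [429. 139.] [250 248 246]
[([18, 8, 28, 35, 539], [388.8, 207.7]), ([47, 29, 5, 9, 26], [409.2, 218.2])] [([18, 8, 28, 35, 540], [388.8, 207.7]), ([47, 29, 5, 9, 26], [409.2, 218.2])]
[301  94] [[169, 142, 113], [169, 141, 113], [104, 86, 67], [102, 85, 67], [111, 90, 73], [122, 101, 79], [106, 89, 70], [104, 85, 68], [105, 88, 72], [102, 84, 67], [105, 87, 71]]
[[207, 206, 212], [167, 173, 184], [231, 219, 211], [255, 249, 252], [255, 255, 255], [255, 255, 255], [241, 247, 255], [194, 197, 200], [196, 206, 223]]
```

```bash
python3 -c "
from plant import ctrl; print(ctrl.sign_off())"
```

```text
the job is handed in; nothing more can be done
None
```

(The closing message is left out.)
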